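Tug, release and hold open the vial warmer's cover

TASK

The vial warmer's cover may or may not be caught by its catch: first tug the cover upward by its orange tab to find out, before touching the release. Only if it is caught, press the green release button once, all the way down, and let it come back up; if it is not caught, leave the button alone. Then lift the cover by the tab to about 60 degrees open and finish while still holding it there, so that a colleague can load vials; leave the bottle, jar and beaker beside the warmer where they stand.

Things in the scene. Friction and masses are not known exactly. Their poses are not given: they have to be found in the camera images.
- bay: The vial warmer, fixed to the bench: an off-white tub 180 mm deep (x), 200 wide (y), 100 high, with a blue console 70 mm wide and 95 high along its right (-y) side. Origin: centre of the tub's underside, on the bench; x points from the tub's front (orange tab side, nearest the robot) to the hinge side, z up. Yaw varies up to 0.4 rad.
- cover (a joint): Angle of the grey cover, rad: 0 shut, grows to 1.9 as it opens about the bay's +y axis (the tab rises and moves to the bay's +x). 180 x 200 x 12 mm, about 0.45 kg, +-25 %; falls shut when let go below about 80 degrees. Caught, it lifts only about 0.04 rad (8 to 9 mm at the tab), then stops hard; free, 2 to 4 N at the tab lift it all the way.
- cover_tab (a point): Grip point in the orange tab sticking out from the middle of the cover's front edge: 20 mm wide (bay y), 12 thick (z), reaching 55 mm out. The point is 34 mm out, in mid-thickness, 106 mm above the bench when shut, 214 mm from the hinge. Room on both sides and below: pinch it across its width from above; it turns between the fingers as the cover opens. Axes: x to the hinge, y the hinge axis.
- cover_hinge (a point): Point on the hinge axis, at the middle of the tub's far top edge (bay frame: x +90, y 0, z +100 mm); its y axis is the hinge axis.
- release_top (a point): Middle of the top of the green release button (28 mm across, 113 mm above the bench when up) on the console's top (bay frame: x -60, y -135 mm). Press straight down; the cover's edge is 35 mm to its +y side.
- release (a joint): How far the release is pressed in m: 0 up, 0.009 all the way down; it springs back. About 1.2 N starts it and 4 to 5 N bottoms it; the catch lets go beyond about 6 mm and then stays off.
- amber_bottle: Bystander: standing amber bottle, 52 mm across, 115 high; origin: centre of its foot.
- sample_jar: Bystander: white jar with red cap, 54 mm across, 70 high; origin: centre of its foot.
- beaker: Bystander: empty glass beaker, 68 mm across, 90 high; origin: centre of its foot.

How it is judged:
On the way, in this order (a step that is already met when the one before it is completed fails the run):
1. the cover is tugged: lifted at least 0.026 rad by the fingers (value of joint cover above 0.026 rad and contact force between the fingers and cover above 0.5 N), for 0.05 s.
2. the cover is lifted past 35 degrees (value of joint cover above 0.6 rad), for 0.1 s.
At the end, for the whole second after the job is handed in: The cover is held still by the fingers between 46 and 74 degrees open (0.8 to 1.3 rad), with a contact force over 0.5 N and nothing else able to hold it, and the release button is up (value of joint cover between 0.8 and 1.3 rad and velocity of joint cover between -0.05 and 0.05 rad/s and contact force between the fingers and cover above 0.5 N and value of joint release below 0.002 m); the arm keeps its last pose, push and grip.
It fails at once if the release is pressed before the cover has been tugged (value of joint release above 0.0025 m and y of flag_c0 in the frame of bay above -0.087 m).
It fails at once if the release is pressed though the cover is not caught (any more) (value of joint release between 0.0025 and 0.0045 m and velocity of joint release above 0.004 m/s and y of bolt_c0 in the frame of bay below -0.101 m).
It fails at once if the amber bottle is shifted by more than 30 mm or tipped (distance of amber_bottle from where it was at the start of the episode above 0.03 m or angle between amber_bottle's own z axis and vertical above 0.5 rad).
It fails at once if the jar is shifted by more than 30 mm or tipped (distance of sample_jar from where it was at the start of the episode above 0.03 m or angle between sample_jar's own z axis and vertical above 0.5 rad).
It fails at once if the beaker is shifted by more than 30 mm or tipped (distance of beaker from where it was at the start of the episode above 0.03 m or angle between beaker's own z axis and vertical above 0.5 rad).
It also fails if it takes over 51 s, if anything falls off the work surface, if the arm or the gripper's body presses on something with over 40 N, if the wrist force passes 120 N, or if a joint passes its speed limit or range.

ROBOT

A 6-joint arm with a two-finger parallel gripper is mounted at the origin on the work surface. World frame = base frame: x ahead of the robot, y to its left, z up, the work surface at z = 0. Lengths are in m, angles in rad, forces in N, time in s.
With the tool pointing down it reaches from about 0.4 to 0.825 m from the base axis. Payload 7 kg.
Tool frame: the origin (TCP) lies midway between the tips of the shut fingers; the grasp point (between the pads) lies 19 mm behind it (hold_point_z is the distance from the TCP to the grasp point, in m); y points along the fingers, x is the direction in which the jaws open and shut, and the axes are right-handed (so a half turn about y gives the same grasp; the last joint's range is limited). The gripper opens to 85 mm and grips with 20 to 120 N. Pads are 22 mm wide; open, the fingers measure 114 mm over their backs; the gripper's body (76 mm by 85 mm) begins 54 mm behind the grasp point. The pads swing forward as they close: fully open they stand 13 mm farther back than shut.
Start: joints at [1.632, 0.359, 0.012, 0, -1.224, -0.288], TCP at [0.152, 0.658, 0.231] pointing down, gripper open.
Joint ranges: [-3.07, 3.07], [-1.43, 2.12], [-1.02, 1.25], [-3.03, 1.67], [-3.05, -0], [-3.03, 3.03]. Speed limits (rad/s): [2.39, 2.39, 3.01, 3.14, 3.14, 3.14].

INTERFACE

Orientations are given as a 3x3 rotation matrix whose columns are the frame's x, y, z axes.
In Python, from plant import * gives the robot as it stands. The module is installed in compiled form; this text tells all that it offers.
- The arm moves only by the shell command python3 -m crank 'ROWS'. ROWS is text: rows parted by semicolons, each of 7 numbers parted by spaces: the finger opening in cm, from 0 to 8.54, then the shift along the tool's x, y, z in cm, then the turn, a rotation vector about the tool's x, y, z in degrees. In form: grip x y z ax ay az; .... A call has 1 to 12 rows; each row shifts and turns the pose as measured when the row begins, along the tool's axes as they then stand; what a row does not reach is not made up. A row lasts 1/10 s, in which the tool goes at most 50 mm and 8.59 degrees, less where a joint would pass 70% of its speed; a pose out of reach is approached as far as the arm can. A call with a gripper value outside its range is refused whole. The fingers move at their own pace and stop on an object; the grip force is fixed at half the most. Time passes only in rows, so rows that do not move let the fingers close. It gives the time, the measured TCP pose, the force and the opening at its end, in the units of the state.
- sense(): the state, without advancing time (a new reading comes with each control period).
- get_image(name): name is "side" or "top"; returns a dict with "frame" (420x560x3 uint8, red, green, blue), "fov_y" (degrees; the focal length in pixels is half the picture's height over the tangent of half this angle, whatever the lens; pixels are square), "cx", "cy" (the principal point, pixels), "k1" (the pictures are not rectified: a ray, as slopes to the right and down, at radius r is drawn at 1 + k1 r^2 times it, then the intrinsics apply), "pose" (4x4, takes a point from camera to world coordinates). Camera axes: x right, y down, z forward; pixel columns grow to the right and rows downward; lengths in m; the calibration is good to about 2 mm. A picture is of the moment at which its call begins. There is no depth.
- finish_job(): hands the job in, once; it reports no verdict.
Trained networks look in a picture, given as the dict that the camera call returned (one of the last four; its "shot" number tells which), for a name from the list of things; names that differ only in an ending like _2 or _b are one class to them, and where a whole thing is asked for, a point or a joint stands for the part that bears it (a point fixed in the world has none). Each returns a list of dicts, best first, with "conf" (0 to 1); they miss things now and then, are a little off and sometimes report something else, mostly with a low value. They report only what shows in the picture. A call takes as long as a camera call.
- outline_of(label, picture): "region" (420x560 bool, what is visible of it).
- pinpoint(label, picture): "position" ([x, y, z] in m, in the coordinates of the camera as it stood for that picture, good to about 4 mm: a listed point, or the origin of a listed thing).
The state is a dict: "clock": time; "joints": joint angles; "qvel": joint speeds; "joint_torque": joint torques, N m; "eef_pos": TCP position; "tcp_rot": TCP orientation; "contact_force": force on the tool from outside, world axes, zero at the start; "torque": the same for the moment, N m; "opening": finger opening in m.
Only numpy, scipy, OpenCV 4.12 (cv2) and the standard library are available. Lean on these libraries where they do the work, as an engineer would, in place of code of your own. Each camera call takes 0.05 s, during which the arm holds its last target. There are 200 camera calls.

## Working session

There is one attempt and no reset: what is moved stays moved. The work goes in short steps, Python scripts to look and compute and a shell command to move; the robot and the scene stay as the last step left them, time stands still between calls to the robot, and variables do not carry over. Pictures are saved under pics/ and viewed, about 8 in all and at most 12, crops included, and the job is handed in when it is done.

```bash
mkdir -p pics; cat > h.py <<'E'
from plant import *
import numpy as np, cv2
def locate(name,pics):
    out=[]
    for n,p in pics.items():
        for d in pinpoint(name,p)[:2]:
            T=np.array(p["pose"]); w=T[:3,:3]@np.array(d["position"])+T[:3,3]
            out.append((n,round(d["conf"],2),np.round(w,4)))
    return out
E
python3 - <<'E'
from h import *
P={n:get_image(n) for n in("side","top")}
for n,p in P.items(): cv2.imwrite(f"pics/{n}0.png",p["frame"][:,:,::-1])
for l in ["bay","cover_tab","cover_hinge","release_top","amber_bottle","sample_jar","beaker"]:
    for o in locate(l,P): print(l,*o)
s=sense();print(s["clock"],s["eef_pos"],s["tcp_rot"],s["contact_force"],s["opening"])
E
cd pics; python3 -c "
import cv2,numpy as np
a=cv2.imread('side0.png');b=cv2.imread('top0.png');c=np.vstack([a,b]);cv2.imwrite('both0.png',cv2.resize(c,(400,600)))"
```

```text
bay side 0.96 [ 0.627  -0.0908  0.0009]
bay top 0.67 [ 0.4713 -0.3007 -0.002 ]
bay top 0.58 [ 0.6319 -0.0941  0.0033]
cover_tab side 0.71 [ 0.5105 -0.0558  0.1077]
cover_tab top 0.56 [ 0.5121 -0.0583  0.1063]
cover_hinge side 0.94 [ 0.7176 -0.111   0.0995]
cover_hinge top 0.66 [ 0.6334 -0.0914 -0.    ]
cover_hinge top 0.62 [ 0.7204 -0.1156  0.0985]
release_top side 0.66 [ 0.5381 -0.2072  0.1152]
release_top top 0.52 [ 0.5393 -0.2075  0.1142]
amber_bottle side 0.61 [0.5846 0.1203 0.002 ]
amber_bottle top 0.62 [ 0.5873  0.1176 -0.004 ]
sample_jar side 0.94 [ 0.656   0.0777 -0.0009]
sample_jar side 0.29 [ 0.5354 -0.2013  0.1137]
sample_jar top 0.73 [6.589e-01 8.110e-02 4.000e-04]
beaker side 0.76 [ 0.4698 -0.3009 -0.0028]
beaker top 0.85 [ 0.4712 -0.2998 -0.0025]
beaker top 0.19 [ 0.715  -0.1162  0.1018]
0.8 [0.15178528 0.65768424 0.23134031] [[-2.24793017e-01  6.24667075e-06  9.74406537e-01]
 [-9.74406536e-01  5.34091424e-05 -2.24793017e-01]
 [-5.34464255e-05 -9.99999999e-01 -5.91920544e-06]] [-0.45723911  0.47252483  0.4019347 ] 0.08552340298185673
```

View pics/top0.png

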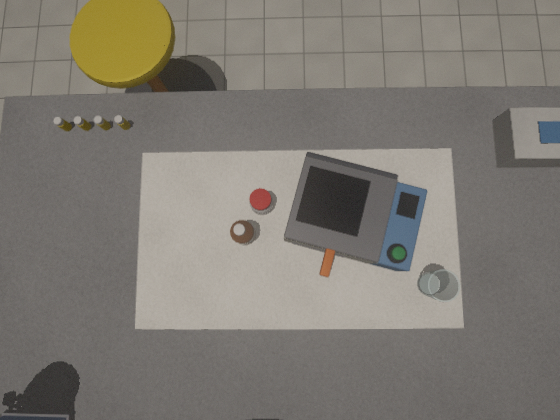

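View pics/side0.png

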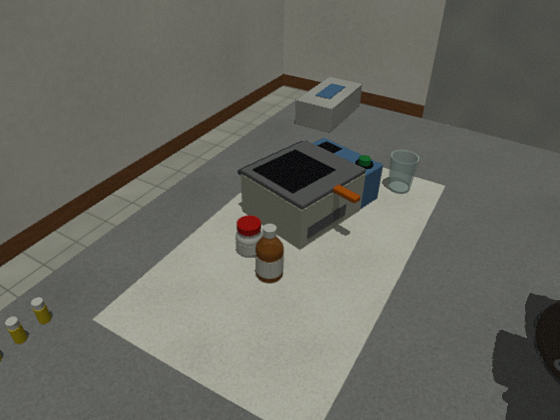

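The networks and the pictures agree. The top view shows the tab at about (328,263), the button at (398,253) and the beaker at (436,283). The bay's yaw is about -0.265 rad, and the tab-to-hinge distance of 0.215 m and the tab height both match the task text. First I move above the tab.

```bash
python3 -m crank '5 2 0 4.5 0 0 0;5 2 0 4.5 0 0 0;5 2 0 4.5 0 0 0;5 2 0 4.5 0 0 0;5 2 0 4.5 0 0 0;5 2 0 4.5 0 0 0;5 4.5 0 2 0 0 0;5 4.5 0 2 0 0 0;5 4.5 0 2 0 0 0;5 4.5 0 2 0 0 0;5 4.5 0 2 0 0 0;5 4.5 0 2 0 0 0'
cat >> h.py <<'E'
def goto(target,yaw=-0.265):
    s=sense();R=np.array(s["tcp_rot"]);p=np.array(s["eef_pos"])
    c,n=np.cos(yaw),np.sin(yaw)
    G=np.array([[n,0,c],[-c,0,n],[0,-1,0.]])
    print("t",s["clock"],"p",p.round(4),"shift cm",(R.T@(np.array(target)-p)*100).round(2),"turn",np.degrees(cv2.Rodrigues(R.T@G)[0].ravel()).round(2),"F",np.round(s["contact_force"],2),"open",s["opening"])
E
python3 -c "
from h import *
goto([.511,-.057,.2])"
```

```text
clock: 2.0
eef_pos: [0.4513, 0.1863, 0.2302]
tcp_rot: [[-0.216, 0.003, 0.976], [-0.976, 0.001, -0.216], [-0.002, -1.0, 0.002]]
contact_force: [0.9, -0.4, 0.2]
opening: 0.05
t 2.0 p [0.4513 0.1863 0.2302] shift cm [22.46  3.01 11.09] turn [-0.14  2.69 -0.1 ] F [ 0.94 -0.42  0.19] open 0.049968952817971354
```

```bash
python3 -m crank '5 4 0 2 0 0.5 0;5 4 0 2 0 0.5 0;5 4 0 2 0 0.5 0;5 4 0 2 0 0.5 0;5 4 0.5 2 0 0.5 0;5 2.5 0.5 1 0 0 0;5 0 0 0 0 0 0;5 0 0 0 0 0 0'
python3 - <<'E'
from h import *
P={n:get_image(n) for n in("side","top")}
for l in ["bay","cover_tab","cover_hinge","release_top"]:
    for o in locate(l,P): print(l,*o)
cv2.imwrite("pics/side1.png",cv2.resize(P["side"]["frame"][100:260,220:440,::-1],None,fx=3,fy=3))
goto([.511,-.057,.2])
E
```

```text
clock: 2.8
eef_pos: [0.5059, -0.0739, 0.2226]
tcp_rot: [[-0.265, 0.009, 0.964], [-0.964, 0.003, -0.265], [-0.006, -1.0, 0.008]]
contact_force: [0.3, -0.3, -0.7]
opening: 0.0501
bay side 0.84 [ 0.6257 -0.0901 -0.0008]
bay top 0.61 [ 0.6311 -0.0914  0.0038]
cover_tab side 0.93 [ 0.5072 -0.0543  0.1102]
cover_hinge side 0.75 [ 0.7176 -0.1114  0.101 ]
cover_hinge top 0.55 [ 0.7178 -0.116   0.0955]
t 3.3 p [ 0.506  -0.0727  0.2227] shift cm [-1.63  2.28  0.05] turn [-0.48 -0.05 -0.33] F [0.62 0.04 0.24] open 0.049912687463507265
```

```bash
python3 -m crank '5 -1.6 2 0 0 0 0;5 0 2 0 0 0 0;5 0 2 0 0 0 0;5 0 0 0 0 0 0;5 0 0 0 0 0 0'
python3 - <<'E'
from h import *
P={n:get_image(n) for n in("side","top")}
for l in ["cover_tab"]:
    for o in locate(l,P): print(l,*o)
goto([.510,-.0565,.088])
cv2.imwrite("pics/a1.png",np.hstack([cv2.resize(P[n]["frame"][r:r+130,c:c+130,::-1],(400,400)) for n,r,c in(("side",120,280),("top",190,270))]))
E
```

```text
clock: 3.8
eef_pos: [0.5122, -0.0553, 0.1628]
tcp_rot: [[-0.261, 0.013, 0.965], [-0.965, 0.004, -0.261], [-0.007, -1.0, 0.011]]
contact_force: [0.2, 0.5, 1.2]
opening: 0.05
cover_tab side 0.76 [ 0.5104 -0.0545  0.1069]
cover_tab side 0.61 [ 0.7197 -0.1099  0.1012]
t 4.0 p [ 0.5125 -0.0554  0.1633] shift cm [ 0.23  7.53 -0.3 ] turn [-0.72  0.04 -0.45] F [0.82 1.06 0.15] open 0.04987058869343509
```

View pics/a1.png

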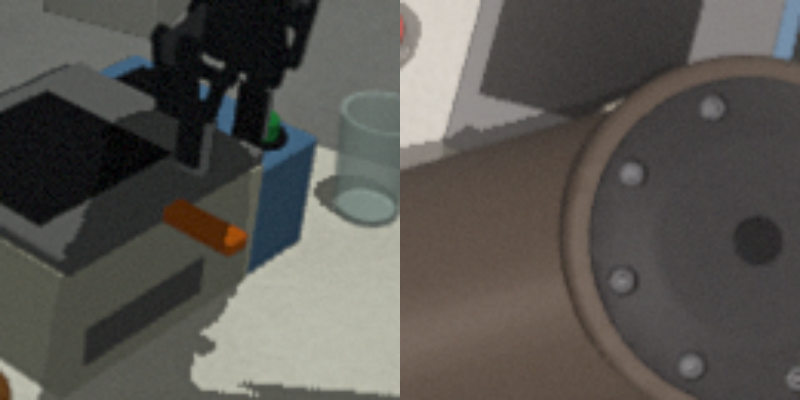

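The side view shows the open fingers straddling the space above the orange tab. I go down and close.

```bash
python3 -m crank '5 0.2 2 -0.2 -0.7 0 -0.4;5 0 2 0 0 0 0;5 0 2 0 0 0 0;5 0 1 0 0 0 0;5 0 0 0 0 0 0;5 0 0 0 0 0 0'
python3 - <<'E'
from h import *
P={n:get_image(n) for n in("side",)}
goto([.510,-.0565,.088])
cv2.imwrite("pics/a2.png",cv2.resize(P["side"]["frame"][120:250,280:410,::-1],(500,500)))
E
```

```text
clock: 4.6
eef_pos: [0.5143, -0.0565, 0.0968]
tcp_rot: [[-0.261, 0.01, 0.965], [-0.965, 0.002, -0.261], [-0.005, -1.0, 0.009]]
contact_force: [0.1, -0.6, -0.4]
opening: 0.05
t 4.65 p [ 0.5144 -0.0565  0.097 ] shift cm [ 0.12  0.89 -0.43] turn [-0.55  0.05 -0.28] F [0.83 0.53 0.84] open 0.049991876650693406
```

View pics/a2.png

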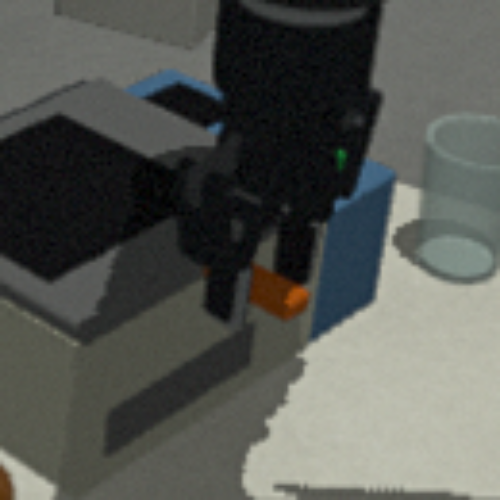

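The fingers straddle the tab, which lies between them at about (275,290) in the crop.

```bash
python3 -m crank '5 0 1 -0.5 -0.5 0 -0.3;5 0 0 0 0 0 0;0 0 0 0 0 0 0;0 0 0 0 0 0 0;0 0 0 0 0 0 0;0 0 0 0 0 0 0;0 0 0 0 0 0 0;0 0 0 0 0 0 0'
python3 -c "
from h import *
goto([.510,-.0565,.088])"
```

```text
clock: 5.45
eef_pos: [0.5096, -0.0574, 0.0886]
tcp_rot: [[-0.261, 0.002, 0.965], [-0.965, -0.003, -0.261], [0.003, -1.0, 0.002]]
contact_force: [1.7, -0.6, -1.2]
opening: 0.0188
t 5.45 p [ 0.5096 -0.0574  0.0886] shift cm [-0.09  0.06  0.01] turn [-0.14  0.05  0.16] F [ 1.71 -0.65 -1.22] open 0.01877186409168388
```

The tab is gripped, with the opening at 18.8 mm. Now a gentle tug.

```bash
for i in 1; do python3 -m crank '0 0 -0.2 0 0 0 0;0 0 -0.2 0 0 0 0;0 0 -0.2 0 0 0 0'; done; python3 -m crank '0 0 -0.2 0 0 0 0;0 0 -0.2 0 0 0 0'; python3 -m crank '0 0 -0.2 0 0 0 0;0 0 0 0 0 0 0'
```

```text
clock: 5.75
eef_pos: [0.5099, -0.0574, 0.0947]
tcp_rot: [[-0.261, 0.001, 0.965], [-0.965, -0.004, -0.261], [0.003, -1.0, 0.002]]
contact_force: [5.1, -4.6, -4.6]
opening: 0.0189
clock: 5.95
eef_pos: [0.51, -0.0575, 0.0981]
tcp_rot: [[-0.262, 0.001, 0.965], [-0.965, -0.004, -0.262], [0.003, -1.0, 0.002]]
contact_force: [10.8, -5.0, -26.3]
opening: 0.0186
clock: 6.15
eef_pos: [0.51, -0.0575, 0.0973]
tcp_rot: [[-0.263, 0.0, 0.965], [-0.965, -0.003, -0.263], [0.003, -1.0, 0.001]]
contact_force: [4.3, -1.8, -6.4]
opening: 0.0187
```

```bash
python3 -m crank '0 0 -0.3 0 0 0 0;0 0 -0.2 0 0 0 0'; python3 -m crank '0 0 0.3 0 0 0 0;0 0 0.3 0 0 0 0;0 0 0.2 0 0 0 0;0 0 0 0 0 0 0'; python3 -m crank '5 0 0 0 0 0 0;5 0 0 0 0 0 0;5 0 0 0 0 0 0;5 0 0 0 0 0 0;5 0 -2 0 0 0 0;5 0 -3 0 0 0 0;5 0 -3 0 0 0 0;3 0 0 0 0 0 0;0 0 0 0 0 0 0;0 0 0 0 0 0 0'
python3 - <<'E'
from h import *
P={n:get_image(n) for n in("side","top")}
for l in ["release_top","cover_tab","cover_hinge"]:
    for o in locate(l,P): print(l,*o)
goto([.539,-.206,.16])
E
```

```text
clock: 6.35
eef_pos: [0.51, -0.0575, 0.0984]
tcp_rot: [[-0.264, -0.001, 0.964], [-0.964, -0.002, -0.264], [0.003, -1.0, -0.0]]
contact_force: [12.9, -5.1, -30.4]
opening: 0.0188
clock: 6.75
eef_pos: [0.5096, -0.0574, 0.0899]
tcp_rot: [[-0.264, -0.002, 0.964], [-0.964, -0.002, -0.264], [0.003, -1.0, -0.001]]
contact_force: [-2.1, -0.3, -0.3]
opening: 0.0191
clock: 7.75
eef_pos: [0.5094, -0.0569, 0.1736]
tcp_rot: [[-0.264, -0.002, 0.965], [-0.965, -0.002, -0.264], [0.003, -1.0, -0.001]]
contact_force: [-0.5, -0.3, -0.7]
opening: 0.0064
release_top side 0.65 [ 0.5401 -0.2048  0.1123]
cover_tab side 0.9 [ 0.5107 -0.0534  0.1083]
cover_tab side 0.35 [ 0.4675 -0.3007 -0.0019]
cover_hinge side 0.64 [ 0.7172 -0.1139  0.1   ]
cover_hinge top 0.89 [ 0.7194 -0.1159  0.0978]
cover_hinge top 0.35 [ 0.6309 -0.0906  0.0014]
t 8.15 p [ 0.5093 -0.0569  0.1733] shift cm [13.59  1.36  6.8 ] turn [ 0.1  -0.1   0.18] F [-0.03  0.62 -1.23] open 0.0001765405422858339
```

The cover stops hard at about 9 mm of lift with 26–30 N, so it is caught. I lowered it and let go. Next I move above the button with the fingers shut.

```bash
python3 -m crank '0 3.4 0 1.7 0 0 0;0 3.4 0 1.7 0 0 0;0 3 0 1.5 0 0 0;0 2 0 1 0 0 0;0 0 0 0 0 0 0;0 0 0 0 0 0 0'
python3 - <<'E'
from h import *
goto([.539,-.206,.13])
E
```

```text
clock: 8.75
eef_pos: [0.5365, -0.19, 0.1724]
tcp_rot: [[-0.261, -0.004, 0.965], [-0.965, -0.002, -0.261], [0.003, -1.0, -0.003]]
contact_force: [-0.7, 0.0, 0.2]
opening: 0.0
t 8.75 p [ 0.5365 -0.19    0.1724] shift cm [1.46 4.25 0.67] turn [0.17 0.07 0.19] F [-0.66  0.02  0.2 ] open 3.726801457741626e-05
```

```bash
python3 -m crank '0 1.5 1 0.7 0 0 0;0 0 1.5 0 0 0 0;0 0 1.5 0 0 0 0;0 0 0 0 0 0 0;0 0 0 0 0 0 0'
python3 - <<'E'
from h import *
P=get_image("side")
goto([.539,-.206,.113])
cv2.imwrite("pics/a3.png",cv2.resize(P["frame"][110:230,310:430,::-1],(500,500)))
E
```

```text
clock: 9.25
eef_pos: [0.5394, -0.2036, 0.1322]
tcp_rot: [[-0.258, -0.003, 0.966], [-0.966, -0.002, -0.258], [0.003, -1.0, -0.002]]
contact_force: [0.7, -0.8, -0.2]
opening: 0.0002
t 9.3 p [ 0.5394 -0.2035  0.1321] shift cm [0.25 1.91 0.03] turn [0.12 0.25 0.16] F [-0.57 -0.01 -0.29] open 0.00023510913102557456
```

View pics/a3.png

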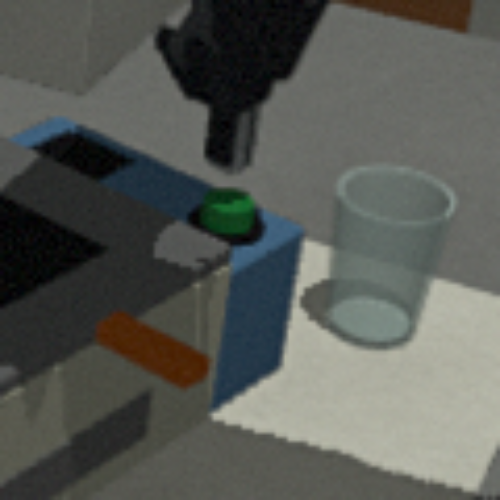

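The fingers are right above the green button, which is at about (230,210) in the crop. Press.

```bash
python3 -m crank '0 0.2 1.2 0 0 0 0;0 0 0.4 0 0 0 0;0 0 0.4 0 0 0 0;0 0 0.4 0 0 0 0;0 0 0.4 0 0 0 0;0 0 0.4 0 0 0 0;0 0 0.3 0 0 0 0'
```

```text
clock: 10.0
eef_pos: [0.5403, -0.2051, 0.1034]
tcp_rot: [[-0.254, 0.002, 0.967], [-0.967, -0.004, -0.254], [0.004, -1.0, 0.003]]
contact_force: [-14.4, 9.8, 37.1]
opening: 0.0001
```

Bottomed: z is 0.103 m, 9.6 mm below the button's top when up, with 37 N. Lift off and go back above the tab.

```bash
python3 -m crank '0 0 -1.5 0 0 0 0;0 0 -3 0 0 0 0;0 0 -3 0 0 0 0;0 -2 -1 -1 0 0 0;2 -3.5 0 -1.7 0 0 0;5 -3.5 0 -1.7 0 0 0;5 -3 0 -1.5 0 0 0;5 -1 0 -0.5 0 0 0;5 0 0 0 0 0 0;5 0 0 0 0 0 0'
python3 - <<'E'
from h import *
P={n:get_image(n) for n in("side","top")}
for l in ["release_top","cover_tab","cover_hinge"]:
    for o in locate(l,P): print(l,*o)
goto([.5096,-.0570,.0885])
E
```

```text
clock: 11.0
eef_pos: [0.5118, -0.059, 0.1917]
tcp_rot: [[-0.256, 0.008, 0.967], [-0.967, -0.004, -0.256], [0.002, -1.0, 0.008]]
contact_force: [0.0, 0.2, -0.3]
opening: 0.0499
release_top side 0.57 [ 0.5358 -0.2036  0.1143]
cover_tab side 0.62 [ 0.5108 -0.0533  0.1073]
cover_hinge side 0.67 [ 0.7154 -0.1085  0.1013]
cover_hinge top 0.83 [ 0.7177 -0.1147  0.1004]
t 11.4 p [ 0.5117 -0.0595  0.1916] shift cm [-0.21 10.31 -0.35] turn [-0.47  0.27  0.12] F [-0.21 -0.23 -0.31] open 0.049733507548636736
```

The button reads as back up, at z ≈ 0.114. Regrip the tab.

```bash
python3 -m crank '5 -0.2 3 -0.3 -0.4 0.3 0;5 0 3 0 0 0 0;5 0 2.5 0 0 0 0;5 0 0 0 0 0 0;5 0 0 0 0 0 0'
python3 -c "
from h import *
goto([.5096,-.0570,.0885])"
```

```text
clock: 11.9
eef_pos: [0.5114, -0.0582, 0.1059]
tcp_rot: [[-0.264, 0.004, 0.964], [-0.964, -0.002, -0.264], [0.001, -1.0, 0.004]]
contact_force: [-0.4, 0.5, 1.0]
opening: 0.0498
t 11.9 p [ 0.5114 -0.0582  0.1059] shift cm [-0.07  1.74 -0.22] turn [-0.25 -0.13  0.07] F [-0.44  0.5   0.95] open 0.04976324831429942
```

```bash
python3 -m crank '5 -0.1 1.8 -0.2 -0.3 0 0;5 0 0 0 0 0 0;5 0 0 0 0 0 0;0 0 0 0 0 0 0;0 0 0 0 0 0 0;0 0 0 0 0 0 0;0 0 0 0 0 0 0;0 0 0 0 0 0 0'
python3 -m crank '0 0 -0.3 0 0 0 0;0 0 -0.4 0 0 0 0;0 0 -0.4 0 0 0 0;0 0 -0.4 0 0 0 0'
```

```text
clock: 12.7
eef_pos: [0.5133, -0.0584, 0.0957]
tcp_rot: [[-0.264, 0.007, 0.965], [-0.965, -0.002, -0.264], [-0.0, -1.0, 0.008]]
contact_force: [-0.5, 1.3, -2.6]
opening: 0.0186
clock: 13.1
eef_pos: [0.5149, -0.0588, 0.1121]
tcp_rot: [[-0.264, 0.01, 0.965], [-0.965, -0.003, -0.264], [0.0, -1.0, 0.01]]
contact_force: [5.0, -3.6, -6.0]
opening: 0.0188
```

The cover is free: 20 mm up at about 7 N. The grip is 7 mm higher on the tab than it should be, so I set it down and regrip properly.

```bash
python3 -m crank '0 0 0.4 0 0 0 0;0 0 0.4 0 0 0 0;0 0 0.4 0 0 0 0;0 0 0.4 0 0 0 0;5 0 0 0 0 0 0;5 0 0 0 0 0 0;5 0 0 0 0 0 0;5 0 0 0 0 0 0'
python3 -c "
from h import *
goto([.5096,-.0570,.0885])"
```

```text
clock: 13.9
eef_pos: [0.5148, -0.0583, 0.0954]
tcp_rot: [[-0.263, 0.01, 0.965], [-0.965, -0.002, -0.263], [-0.0, -1.0, 0.01]]
contact_force: [1.1, 0.2, 0.6]
opening: 0.0498
t 13.9 p [ 0.5148 -0.0583  0.0954] shift cm [ 0.01  0.69 -0.54] turn [-0.56 -0.06 -0.01] F [1.15 0.2  0.55] open 0.049793591825217275
```

```bash
python3 -m crank '5 0 0.8 -0.6 -0.6 0 0;5 0 0 0 0 0 0;5 0 0 0 0 0 0'; python3 -m crank '5 0 0.3 -0.1 0 0 0;5 0 0 0 0 0 0;0 0 0 0 0 0 0;0 0 0 0 0 0 0;0 0 0 0 0 0 0;0 0 0 0 0 0 0;0 0 0 0 0 0 0'
```

```text
clock: 14.2
eef_pos: [0.5089, -0.0565, 0.0869]
tcp_rot: [[-0.263, -0.001, 0.965], [-0.965, 0.001, -0.263], [-0.0, -1.0, -0.001]]
contact_force: [-0.3, 0.3, 0.6]
opening: 0.0499
clock: 14.9
eef_pos: [0.5077, -0.0568, 0.0838]
tcp_rot: [[-0.263, -0.001, 0.965], [-0.965, 0.0, -0.263], [0.0, -1.0, -0.001]]
contact_force: [0.2, 0.3, -0.1]
opening: 0.0192
```

```bash
python3 -m crank '0 0 -1.0 0.05 0 0 0;0 0 -1.8 0.2 0 0 0;0 0 -1.8 0.3 0 0 0;0 0 -1.8 0.5 0 0 0;0 0 0 0 0 0 0'
cat >> h.py <<'E'
def ang():
    s=sense();R0=np.array([.5077,-.0568,.0838]);d=np.array(s["eef_pos"])-R0
    X=d[0]*np.cos(.265)-d[1]*np.sin(.265);Y=d[0]*np.sin(.265)+d[1]*np.cos(.265)
    z=d[2]+.006; x=-.214+X
    th=np.arctan2(z,-x)-np.arctan2(.006,.214)
    print("t",s["clock"],"theta deg",np.degrees(th).round(1),"r-err mm",round((np.hypot(x,z)-.2141)*1e3,1),"lat mm",round(Y*1e3,1),"F",np.round(s["contact_force"],1),"dir(z up,fwd)",np.cos(th).round(2),np.sin(th).round(2),"open",s["opening"])
    goto(s["eef_pos"])
E
python3 -c "
from h import *
ang()"
```

```text
clock: 15.4
eef_pos: [0.5184, -0.0598, 0.1504]
tcp_rot: [[-0.264, -0.002, 0.965], [-0.965, -0.0, -0.264], [0.001, -1.0, -0.002]]
contact_force: [2.0, -3.4, -5.3]
opening: 0.0194
t 15.4 theta deg 18.1 r-err mm 1.4 lat mm -0.1 F [ 2.  -3.4 -5.3] dir(z up,fwd) 0.95 0.31 open 0.0193885850866089
t 15.4 p [ 0.5184 -0.0598  0.1504] shift cm [0. 0. 0.] turn [ 0.12 -0.12  0.05] F [ 1.97 -3.4  -5.25] open 0.0193885850866089
```

```bash
python3 -m crank '0 0 -1.75 0.75 0 0 0;0 0 -1.65 0.9 0 0 0;0 0 -1.6 1.05 0 0 0;0 0 -1.5 1.15 0 0 0;0 0 0 0 0 0 0'
python3 -c "
from h import *
ang()"
```

```text
clock: 15.9
eef_pos: [0.55, -0.0687, 0.2114]
tcp_rot: [[-0.266, -0.015, 0.964], [-0.964, 0.003, -0.266], [0.001, -1.0, -0.016]]
contact_force: [2.0, -1.4, -4.7]
opening: 0.0187
t 15.9 theta deg 36.5 r-err mm 2.1 lat mm -0.4 F [ 2.  -1.4 -4.7] dir(z up,fwd) 0.8 0.6 open 0.018679858911913837
t 15.9 p [ 0.55   -0.0687  0.2114] shift cm [0. 0. 0.] turn [ 0.9  -0.26  0.06] F [ 2.05 -1.4  -4.71] open 0.018679858911913837
```

```bash
python3 -m crank '0 0 -1.4 1.2 0.4 0 0;0 0 -1.3 1.35 0.4 0 0;0 0 -1.2 1.4 0.3 0 0;0 0 -1.1 1.5 0.3 0 0;0 0 0 0 0 0 0'
python3 -c "
from h import *
ang()"
```

```text
clock: 16.4
eef_pos: [0.5932, -0.0809, 0.2534]
tcp_rot: [[-0.267, -0.012, 0.964], [-0.964, 0.001, -0.267], [0.003, -1.0, -0.012]]
contact_force: [-1.8, 0.6, 3.4]
opening: 0.0187
t 16.4 theta deg 52.9 r-err mm 1.6 lat mm -0.8 F [-1.8  0.6  3.4] dir(z up,fwd) 0.6 0.8 open 0.01874231884797234
t 16.4 p [ 0.5932 -0.0809  0.2534] shift cm [0. 0. 0.] turn [ 0.68 -0.32  0.14] F [-1.8   0.62  3.45] open 0.01874231884797234
```

```bash
python3 -m crank '0 0 -0.9 1.4 0.3 0 0;0 0 -0.8 1.2 0.3 0 0;0 0 0 0 0 0 0;0 0 0 0 0 0 0;0 0 0 0 0 0 0;0 0 0 0 0 0 0;0 0 0 0 0 0 0'
python3 - <<'E'
from h import *
P={n:get_image(n) for n in("side","top")}
ang()
for l in ["release_top","cover_tab","amber_bottle","sample_jar","beaker"]:
    for o in locate(l,P): print(l,*o)
cv2.imwrite("pics/a4.png",np.hstack([cv2.resize(P["side"]["frame"][80:300,200:440,::-1],(480,440)),cv2.resize(P["top"]["frame"][130:330,220:460,::-1],(318,440))]))
E
```

```text
clock: 17.1
eef_pos: [0.6133, -0.0865, 0.2667]
tcp_rot: [[-0.267, -0.008, 0.964], [-0.964, -0.001, -0.267], [0.003, -1.0, -0.007]]
contact_force: [-1.7, -0.4, 2.2]
opening: 0.0192
t 17.2 theta deg 59.5 r-err mm 1.6 lat mm -1.0 F [-2.9 -1.1  2.1] dir(z up,fwd) 0.51 0.86 open 0.018821416796447776
t 17.2 p [ 0.6134 -0.0865  0.2666] shift cm [0. 0. 0.] turn [ 0.44 -0.31  0.15] F [-2.88 -1.11  2.11] open 0.018821416796447776
release_top side 0.42 [ 0.5393 -0.2043  0.1147]
release_top top 0.64 [ 0.5386 -0.2064  0.1131]
cover_tab side 0.63 [ 0.6103 -0.0819  0.2868]
amber_bottle side 0.62 [0.5854 0.1191 0.0007]
amber_bottle top 0.49 [ 0.5889  0.1186 -0.0056]
sample_jar side 0.82 [0.6575 0.0791 0.0037]
sample_jar side 0.37 [ 0.5837  0.1189 -0.0014]
beaker side 0.79 [ 0.4723 -0.3009 -0.0024]
beaker top 0.72 [ 0.4746 -0.3007 -0.0015]
```

View pics/a4.png

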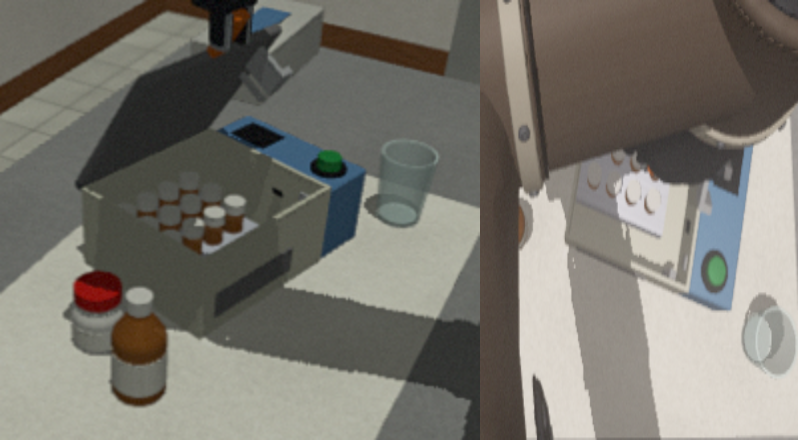

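The side view shows the cover open about 60° with its tab between the fingers at about (230,40). The button is up at (330,160), and the bottle, jar and beaker stand where they did. Handing in.

```bash
python3 -c "
from h import *
finish_job(); ang()"
```

```text
the job is handed in; nothing more can be done
the job is handed in; nothing more can be done
```

I handed the job in at about 17 s with the fingers still holding the cover at about 60° open; no verdict is reported.

- **Tug:** The cover stopped hard after about 9 mm of lift, with 26–30 N, so it was caught.
- **Release:** I pressed the button once. It bottomed at about 9.6 mm of travel with 37 N at the fingers, which is more than the 4–5 N it needs. The button came back up, and its top last measured about 0.114 m above the bench.
- **Regrip:** My first grip on the freed cover was about 7 mm too high on the tab. I had lifted it about 20 mm, so I set it down and gripped again before opening it.
- **Last checks:**
  - **Cover:** I worked out 59.5° from the arm's position. The camera put the tab at 0.287 m height, which agrees.
  - **Grip:** The tab was between the fingers, with an 18.8 mm opening.
  - **Bottle, jar and beaker:** They measured within about 4 mm of where they started, which is within measuring error.
- **Not checked:** The state reading after the hand-in was refused, so I could not confirm the final second of holding.

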